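# Sample jars into colour-matched cooling blocks

## Task

Before the spin, put each of the four colour-lidded sample jars into the well of the cooling block of its own colour, standing upright and flat on the well's floor. Keep the jars upright, set them down gently without dropping them, and leave the white-lidded blank jar where it stands.

Things in the scene. Friction and masses are not known exactly. Their poses are not given: they have to be found in the camera images.
- jar_red_center (a point): Closed upright sample jar, loose, a plain round cylinder 42 mm in diameter and 80 mm tall, white body with a red lid and a thin red band, about 0.06 to 0.13 kg. The point is on its axis, half-way up (40 mm above its underside); z points up along the axis.
- jar_yellow_center (a point): Closed upright sample jar, loose, a plain round cylinder 42 mm in diameter and 80 mm tall, white body with a yellow lid and a thin yellow band, about 0.06 to 0.13 kg. The point is on its axis, half-way up (40 mm above its underside); z points up along the axis.
- jar_blue_center (a point): Closed upright sample jar, loose, a plain round cylinder 42 mm in diameter and 80 mm tall, white body with a blue lid and a thin blue band, about 0.06 to 0.13 kg. The point is on its axis, half-way up (40 mm above its underside); z points up along the axis.
- jar_green_center (a point): Closed upright sample jar, loose, a plain round cylinder 42 mm in diameter and 80 mm tall, white body with a green lid and a thin green band, about 0.06 to 0.13 kg. The point is on its axis, half-way up (40 mm above its underside); z points up along the axis.
- jar_blank_center (a point): Closed jar of the same size and shape (42 mm diameter, 80 mm tall) but with a white lid on an amber body. It is the blank, which stays where it is. The point is on its axis, 40 mm above its underside; z up.
- well_red (a point): Single-place red metal cooling block, 78 x 78 mm and 22 mm high, too heavy to shift, with one open round well 58 mm wide and 14 mm deep in the middle of its top. The point is the centre of the well's flat grey floor, 8 mm above the table and 14 mm below the block's top; z up, x and y along the block's sides. A jar standing in the well has its centre 40 mm above this point.
- well_yellow (a point): Single-place yellow metal cooling block, 78 x 78 mm and 22 mm high, too heavy to shift, with one open round well 58 mm wide and 14 mm deep in the middle of its top. The point is the centre of the well's flat grey floor, 8 mm above the table and 14 mm below the block's top; z up, x and y along the block's sides. A jar standing in the well has its centre 40 mm above this point.
- well_blue (a point): Single-place blue metal cooling block, 78 x 78 mm and 22 mm high, too heavy to shift, with one open round well 58 mm wide and 14 mm deep in the middle of its top. The point is the centre of the well's flat grey floor, 8 mm above the table and 14 mm below the block's top; z up, x and y along the block's sides. A jar standing in the well has its centre 40 mm above this point.
- well_green (a point): Single-place green metal cooling block, 78 x 78 mm and 22 mm high, too heavy to shift, with one open round well 58 mm wide and 14 mm deep in the middle of its top. The point is the centre of the well's flat grey floor, 8 mm above the table and 14 mm below the block's top; z up, x and y along the block's sides. A jar standing in the well has its centre 40 mm above this point.
There are look-alikes about, which are no part of the job. Leave any orange or purple look-alike of the part that bears well_green alone.

How it is judged:
By the outcome, as a careful person would: the job done as asked, in the order asked, and still so for the second after the job is handed in, with the robot touching nothing.
It also fails if it takes over 112 s, if anything falls off the work surface, if the arm or the gripper's body presses on something with over 40 N, if the wrist force passes 120 N, or if a joint passes its speed limit or range.

## Robot

A 7-joint arm with a two-finger parallel gripper is mounted at the origin on the work surface. World frame = base frame: x ahead of the robot, y to its left, z up, the work surface at z = 0. Lengths are in m, angles in rad, forces in N, time in s.
With the tool pointing down it reaches from about 0.4 to 0.85 m from the base axis. Payload 10.4 kg.
Tool frame: the origin (TCP) lies at the very end of the fingers, on their centre line; the grasp point (between the pads) lies 19 mm behind it (r.pinch_z is the distance from the TCP to the grasp point, in m); z points along the fingers, y is the line along which they close (so a half turn about z gives the same grasp; the last joint's range is limited). The gripper opens to 87 mm and grips with 3 to 60 N. Pads are 19 mm wide; open, the fingers measure 117 mm over their backs; the gripper's body (75 mm by 190 mm) begins 51 mm behind the grasp point.
Start: joints at [1.102, 0.332, -0.065, 1.46, 0.022, 1.35, -0.088], TCP at [0.27, -0.564, 0.223] pointing down, gripper open.
Joint ranges: [-2.6, 2.6], [-0.5, 2.12], [-1.47, 1.34], [0.16, 2.42], [-1.27, 4.41], [0.06, 2.06], [-2.6, 2.6]. Speed limits (rad/s): [2.22, 2.22, 2.79, 2.79, 3.14, 3.14, 3.14].

## Interface

Orientations are given as a unit quaternion [x, y, z, w].
In Python, from bench import sensors, vision, r gives the robot as it stands.
- The arm moves only by the shell command python3 -m crank 'ROWS' [OPENING] [FORCE]. ROWS is JSON, a list of rows, each a list of 2 entries, a list of its own where there are three numbers: the shift along the tool's x, y, z normalised to -1 to 1, where 1 is 3 cm, then the turn about the tool's z normalised to -1 to 1, where 1 is 8 degrees. A call has 1 to 12 rows; each row shifts and turns the commanded pose from where the row before left it, along the tool's axes as they then stand; what a row does not reach is not made up. A row lasts 1/8 s, in which the tool goes at most 62.5 mm and 10.7 degrees, less where a joint would pass 70% of its speed; a pose out of reach is approached as far as the arm can. A call with a number of a shift or a turn outside -1 to 1 is refused whole. A call with a gripper value outside its range is refused whole. OPENING is the opening, from 0 (shut) to 1 (fully open), set as the call begins (- or left out, the last holds). The fingers move at their own pace and stop on an object; FORCE is the grip in N (left out, the last holds). Time passes only in rows, so rows that do not move let the fingers close. It gives the time, the measured TCP pose, the force, the opening and the grip force at its end, in the units of the state.
- sensors.read_state(): the state, without advancing time (a new reading comes with each control period).
- vision.camera(name): name is "scene" or "top"; returns the picture (480x640x3 uint8, red, green, blue); there is no depth.
- vision.camera_model(name): a dict with "vertical_fov" (degrees; the focal length in pixels is half the picture's height over the tangent of half this angle, whatever the lens; pixels are square), "cx", "cy" (the principal point, pixels), "camera_from_world" (4x4, takes a point from world to camera coordinates). Camera axes: x right, y down, z forward; pixel columns grow to the right and rows downward; lengths in m; the calibration is good to about 2 mm. A picture is of the moment at which its call begins. camera_model takes no time and is no camera call.
- r.close_job(): hands the job in; it is judged then, once.
The state is a dict: "time": time; "joint_positions": joint angles; "joint_vel": joint speeds; "joint_torque": joint torques, N m; "ee_pos": TCP position; "eef_rot": TCP orientation; "ft_force": force on the tool from outside, world axes, zero at the start; "torque": the same for the moment, N m; "width": finger opening in m; "grip_force": force on a finger pad.
Only numpy, scipy, OpenCV 4.12 (cv2) and the standard library are available. Lean on these libraries where they do the work, as an engineer would, in place of code of your own. Each camera call takes 0.05 s, during which the arm holds its last target. There are 200 camera calls.

## Working session

There is one attempt and no reset: what is moved stays moved. The work goes in short steps, Python scripts to look and compute and a shell command to move; the robot and the scene stay as the last step left them, time stands still between calls to the robot, and variables do not carry over. Pictures are saved under pics/ and viewed, at most 14 in all, crops included, and the job is handed in when it is done.

```bash
mkdir -p pics; ls
python3 - <<'E'
from bench import sensors, vision, r
import cv2, numpy as np
for n in("top","scene"):
    im=vision.camera(n); cv2.imwrite(f"pics/{n}0.png",im[:,:,::-1]); m=vision.camera_model(n); print({k:(np.round(v,4).tolist() if k=="camera_from_world" else v) for k,v in m.items()})
s=sensors.read_state(); print(s['ee_pos'],s['eef_rot'],s['width'],s['time'],r.pinch_z)
E
```

```text
pics
{'vertical_fov': 56.25812138599242, 'cx': 323.0465611122042, 'cy': 241.25797382772765, 'camera_from_world': [[0.1558, -0.9878, 0.0068, -0.1742], [-0.9653, -0.1537, -0.211, 0.423], [0.2095, 0.0263, -0.9775, 0.9484], [0.0, 0.0, 0.0, 1.0]]}
{'vertical_fov': 48.976815160984124, 'cx': 321.3228000140273, 'cy': 237.4731822338719, 'camera_from_world': [[0.0079, 0.9999, -0.0116, 0.1126], [0.7797, -0.0134, -0.6261, -0.3179], [-0.6262, -0.0041, -0.7797, 1.6107], [0.0, 0.0, 0.0, 1.0]]}
[ 0.26930174 -0.56361397  0.22184436] [ 9.75257948e-01  2.21069065e-01 -1.82320750e-04 -6.08416087e-04] 0.08678780188011302 0.1 0.0187
```

View pics/top0.png

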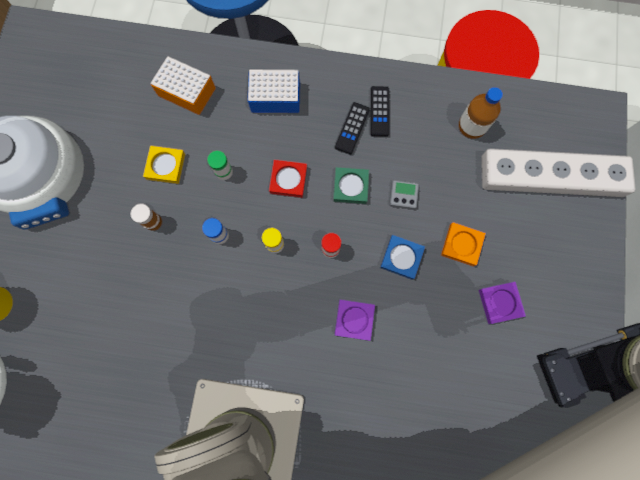

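View pics/scene0.png

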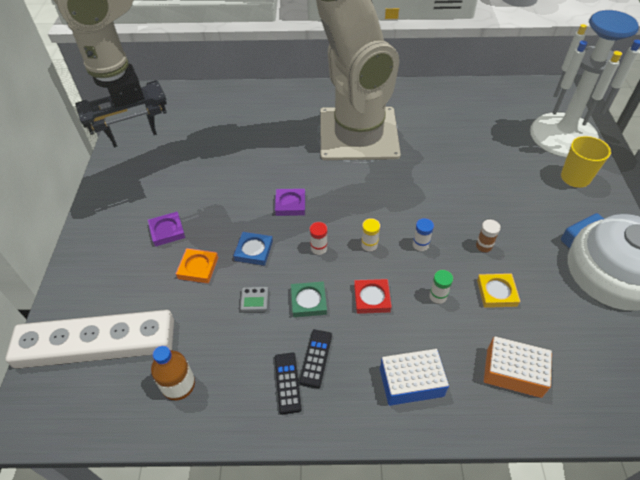

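Top view: jar lids are green (218,160), blue (213,228), yellow (272,238), red (331,243) and blank (144,214). Wells are yellow (165,163), red (288,178), green (351,185) and blue (403,257). The scene view shows the same items. The orange block and both purple ones are decoys.

```bash
cat > h.py <<'E'
from bench import sensors, vision, r
import cv2, numpy as np
def mod(n):
    m=vision.camera_model(n); f=240/np.tan(np.radians(m["vertical_fov"])/2); T=np.array(m["camera_from_world"]); return f,m["cx"],m["cy"],T
def ray(n,u,v):
    f,cx,cy,T=mod(n); d=T[:3,:3].T@np.array([(u-cx)/f,(v-cy)/f,1]); return -T[:3,:3].T@T[:3,3],d/np.linalg.norm(d)
def plane(n,uv,z):
    o,d=ray(n,*uv); return o+d*(z-o[2])/d[2]
def tri(a,b):
    A=np.zeros((3,3));c=np.zeros(3)
    for n,uv in(("top",a),("scene",b)):
        o,d=ray(n,*uv);P=np.eye(3)-np.outer(d,d);A+=P;c+=P@o
    return np.linalg.solve(A,c)
HUE={"red":(0,8),"yellow":(30,10),"blue":(108,12),"green":(72,18)}
def blob(im,uv,col,R=26):
    """centroid and area of the filled outline nearest uv of the colour"""
    hsv=cv2.cvtColor(im,cv2.COLOR_RGB2HSV).astype(int); c,w=HUE[col]
    dh=np.abs((hsv[...,0]-c+90)%180-90)
    m=((dh<=w)&(hsv[...,1]>110)&(hsv[...,2]>40)).astype(np.uint8)
    k=np.zeros_like(m);cv2.rectangle(k,(uv[0]-R,uv[1]-R),(uv[0]+R,uv[1]+R),1,-1)
    cs,_=cv2.findContours(m*k,cv2.RETR_EXTERNAL,cv2.CHAIN_APPROX_NONE)
    c=max(cs,key=cv2.contourArea); f=np.zeros_like(m);cv2.drawContours(f,[cv2.convexHull(c)],-1,1,-1)
    M=cv2.moments(f,True); return (M["m10"]/M["m00"],M["m01"]/M["m00"]),M["m00"],cv2.boundingRect(c)
E
python3 - <<'E'
from h import *
t=vision.camera("top");s=vision.camera("scene")
J={"red":((331,241),(319,230)),"yellow":((272,236),(371,227)),"blue":((212,228),(424,227)),"green":((218,160),(443,279))}
W={"red":((288,178),(373,295)),"yellow":((165,163),(499,290)),"blue":((403,257),(254,248)),"green":((351,185),(309,298))}
for nm,D,z,R in(("jar",J,.073,14),("well",W,.011,27)):
  for c,(a,b) in D.items():
    A,aa,ra=blob(t,a,c,R);B,ab,rb=blob(s,b,c,R)
    print(nm,c,"tri",tri(A,B).round(4),"top",plane("top",A,z).round(4)[:2],"scene",plane("scene",B,z).round(4)[:2],aa,ab,ra,rb)
print("blank",tri((143.5,213),(490,227)).round(3))
E
```

```text
jar red tri [ 0.4395 -0.1232  0.072 ] top [ 0.4393 -0.1233] scene [ 0.4403 -0.123 ] 325.0 245.0 (321, 233, 20, 20) (310, 222, 17, 17)
jar yellow tri [0.4305 0.0055 0.0716] top [0.4302 0.0051] scene [0.4317 0.0055] 348.0 252.0 (261, 227, 22, 21) (363, 218, 17, 18)
jar blue tri [0.4317 0.1357 0.0717] top [0.4314 0.1355] scene [0.4328 0.1353] 335.0 244.0 (202, 218, 21, 20) (416, 218, 18, 17)
jar green tri [0.5862 0.1575 0.0718] top [0.5858 0.1572] scene [0.5871 0.157 ] 301.0 278.0 (207, 151, 20, 19) (434, 270, 19, 18)
well red tri [0.5905 0.0017 0.01  ] top [0.5901 0.0015] scene [0.5911 0.0016] 1234.0 1184.0 (269, 160, 38, 38) (354, 279, 38, 34)
well yellow tri [0.5784 0.2985 0.0094] top [0.5778 0.2977] scene [0.5794 0.298 ] 1306.0 1251.0 (143, 146, 42, 38) (477, 273, 43, 34)
well blue tri [ 0.4453 -0.289   0.0109] top [ 0.4453 -0.2895] scene [ 0.4454 -0.2885] 1306.0 985.0 (381, 235, 44, 44) (234, 232, 38, 33)
well green tri [ 0.6075 -0.1472 -0.0195] top [ 0.5967 -0.1483] scene [ 0.6259 -0.1446] 1106.0 6.0 (334, 168, 34, 35) (308, 309, 4, 2)
blank [0.44  0.291 0.073]
```

```bash
python3 -m crank '[[[0,0,0],0.8],[[0,0,0],0.8],[[0,0,0],0.8],[[0,0,0],0.8],[[0.4,-1,0],0],[[0.4,-1,0],0],[[0.4,-1,0],0],[[0.4,-1,0],0],[[0.4,-1,0],0],[[0.4,-1,0],0],[[0.4,-1,0],0],[[0,0,0],0]]' 1 15
python3 - <<'E'
from h import *
t=vision.camera("top");s=vision.camera("scene")
def lo(im,uv,R,n):
    hsv=cv2.cvtColor(im,cv2.COLOR_RGB2HSV)[uv[1]-R:uv[1]+R,uv[0]-R:uv[0]+R]
    m=cv2.inRange(hsv,(60,70,25),(95,255,255)); cs,_=cv2.findContours(m,0,1); c=cv2.convexHull(max(cs,key=cv2.contourArea))
    M=cv2.moments(c); p=(M["m10"]/M["m00"]+uv[0]-R,M["m01"]/M["m00"]+uv[1]-R); print(n,p,cv2.boundingRect(c),plane(n,p,.011).round(4)); return p
print(tri(lo(t,(351,185),26,"top"),lo(s,(309,298),26,"scene")).round(4))
for z in(.03,.06,.1): print("centrifuge edge",plane("top",(84,170),z).round(3),plane("scene",(568,262),z).round(3),plane("scene",(567,228),z).round(3))
E
```

```text
time: 1.7
ee_pos: [0.355, -0.3519, 0.2227]
eef_rot: [1.0, 0.001, 0.0, -0.0]
ft_force: [-0.2, 1.8, 0.1]
width: 0.0871
grip_force: 0.0
top (350.9471598414795, 185.10729487744018) (9, 8, 35, 37) [ 0.5966 -0.1488  0.011 ]
scene (308.1884259259259, 298.84583333333336) (8, 10, 36, 35) [ 0.5975 -0.1478  0.011 ]
[ 0.597  -0.1483  0.0101]
centrifuge edge [0.528 0.469 0.03 ] [0.515 0.475 0.03 ] [0.41  0.504 0.03 ]
centrifuge edge [0.519 0.451 0.06 ] [0.537 0.458 0.06 ] [0.434 0.486 0.06 ]
centrifuge edge [0.508 0.426 0.1  ] [0.566 0.435 0.1  ] [0.467 0.462 0.1  ]
```

```bash
python3 -m crank '[[[0.35,-0.95,0],0],[[0.35,-0.95,0],0],[[0.35,-0.95,0],0],[[0.35,-0.95,0],0],[[0.35,-0.95,0],0],[[0.35,-0.95,0],0],[[0.35,-0.95,0],0],[[0.35,-0.95,0],0],[[0,0,1],0],[[0,0,1],0],[[0,0,1],0],[[0,0,0],0]]'
```

```text
time: 3.3
ee_pos: [0.4365, -0.1267, 0.1309]
eef_rot: [1.0, -0.001, -0.002, -0.001]
ft_force: [0.7, -0.3, 0.8]
width: 0.0868
grip_force: 0.0
```

```bash
python3 -m crank '[[[0.1,-0.1,0],0],[[0,0,0.8],0],[[0,0,0.8],0],[[0,0,0.7],0],[[0,0,0.6],0],[[0,0,0.4],0],[[0,0,0],0]]' && python3 -m crank '[[[0,0,0],0],[[0,0,0],0],[[0,0,0],0],[[0,0,0],0],[[0,0,0],0],[[0,0,0],0]]' 0.3 20
```

```text
time: 4.18
ee_pos: [0.4412, -0.1232, 0.0337]
eef_rot: [1.0, -0.001, -0.0, -0.0]
ft_force: [-0.5, -0.1, 0.0]
width: 0.087
grip_force: 0.0
time: 4.92
ee_pos: [0.441, -0.1231, 0.0336]
eef_rot: [1.0, -0.001, 0.0, 0.0]
ft_force: [1.0, 0.1, 1.0]
width: 0.0416
grip_force: 20.0
```

```bash
python3 -m crank '[[[0,0,-0.5],0],[[0,0,-0.9],0],[[0,0,-1],0],[[0,0,-0.9],0],[[0,0,-0.4],0],[[0.5,-0.4,0],0],[[0.9,-0.76,0],0],[[1,-0.8,0],0],[[1,-0.8,0],0],[[0.9,-0.76,0],0],[[0.5,-0.4,0],0],[[0.2,-0.24,0],0]]' && python3 -m crank '[[[0,0,0],0],[[0,0,0.6],0],[[0,0,0.8],0],[[0,0,0.6],0],[[0,0,0],0]]'
```

```text
time: 6.42
ee_pos: [0.5912, 0.0024, 0.1439]
eef_rot: [1.0, -0.0, -0.001, -0.0]
ft_force: [0.5, 0.1, -1.2]
width: 0.0416
grip_force: 20.0
time: 7.05
ee_pos: [0.5897, 0.001, 0.0827]
eef_rot: [1.0, -0.001, -0.002, 0.0]
ft_force: [-0.1, 0.8, -0.6]
width: 0.0415
grip_force: 20.0
```

```bash
python3 -m crank '[[[0.07,0,0],0],[[0,0,0.5],0],[[0,0,0.4],0],[[0,0,0.3],0],[[0,0,0],0],[[0,0,0.04],0],[[0,0,0.04],0],[[0,0,0.04],0],[[0,0,0],0]]'
```

```text
time: 8.18
ee_pos: [0.5932, 0.0015, 0.045]
eef_rot: [1.0, -0.001, 0.0, 0.0]
ft_force: [0.3, -0.8, -1.3]
width: 0.0417
grip_force: 20.0
```

```bash
python3 -m crank '[[[0,0,0.04],0],[[0,0,0.04],0],[[0,0,0],0]]';  python3 -m crank '[[[0,0,0.03],0],[[0,0,0],0]]'
```

```text
time: 8.55
ee_pos: [0.5931, 0.0015, 0.0424]
eef_rot: [1.0, -0.0, -0.0, 0.0]
ft_force: [0.5, -0.3, -1.3]
width: 0.0417
grip_force: 20.0
time: 8.8
ee_pos: [0.5932, 0.0015, 0.0417]
eef_rot: [1.0, -0.001, 0.0, 0.0]
ft_force: [0.1, -0.5, -1.2]
width: 0.0414
grip_force: 20.0
```

```bash
python3 -m crank '[[[0,0,0.03],0],[[0,0,0],0]]';  python3 -m crank '[[[0,0,0.03],0],[[0,0,0],0]]'
```

```text
time: 9.05
ee_pos: [0.5933, 0.0016, 0.0417]
eef_rot: [1.0, -0.001, 0.0, 0.0]
ft_force: [-3.9, -0.8, 7.6]
width: 0.0419
grip_force: 20.0
time: 9.3
ee_pos: [0.5934, 0.0016, 0.0416]
eef_rot: [1.0, -0.001, 0.0, 0.0]
ft_force: [-7.4, -0.8, 16.0]
width: 0.0417
grip_force: 20.0
```

```bash
python3 -m crank '[[[0,0,-0.05],0],[[0,0,0],0],[[0,0,0],0],[[0,0,0],0]]' 1;  python3 -m crank '[[[0,0,-0.5],0],[[0,0,-1],0],[[0,0,-1],0],[[0,0,-0.7],0],[[-0.6,-0.03,0],0],[[-1,-0.03,0],0],[[-1,-0.03,0],0],[[-1,-0.02,0],0],[[-1,-0.02,0],0],[[-0.7,0,0],0],[[-0.13,0,0],0],[[0,0,0],0]]'
python3 - <<'E'
from h import *
t=vision.camera("top");s=vision.camera("scene")
cv2.imwrite("pics/c1.png",np.hstack([cv2.resize(t[100:300,100:440],None,fx=1.1,fy=1.1),cv2.resize(s[170:370,200:540],None,fx=1.1,fy=1.1)])[:,:800-52,::-1])
print(plane("top",blob(t,(288,170),"red",11)[0],.081),plane("scene",blob(s,(374,270),"red",12)[0],.081))
E
```

```text
time: 9.8
ee_pos: [0.5931, 0.0015, 0.0411]
eef_rot: [1.0, -0.001, -0.0, -0.0]
ft_force: [-1.3, 0.4, 0.1]
width: 0.0738
grip_force: 0.0
time: 11.3
ee_pos: [0.431, 0.0056, 0.1381]
eef_rot: [1.0, -0.0, 0.001, 0.0]
ft_force: [0.5, -0.3, -0.5]
width: 0.0873
grip_force: 0.0
[ 0.59066801 -0.00441929  0.081     ] [0.58683126 0.00197123 0.081     ]
```

View pics/c1.png

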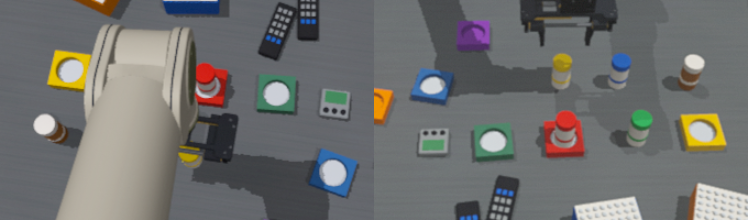

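The red jar stands upright in the red well (right half, about (565,130)). The gripper is over the yellow jar, so I'll descend on it next.

```bash
python3 -m crank '[[[0,0,0.8],0],[[0,0,0.9],0],[[0,0,0.8],0],[[0,0,0.6],0],[[0,0,0.35],0],[[0,0,0],0]]' && python3 -m crank '[[[0,0,0],0],[[0,0,0],0],[[0,0,0],0],[[0,0,0],0],[[0,0,0],0]]' 0.3 20
```

```text
time: 12.15
ee_pos: [0.4302, 0.0058, 0.0334]
eef_rot: [1.0, -0.0, -0.001, -0.0]
ft_force: [-0.4, 0.6, -0.0]
width: 0.0872
grip_force: 0.0
time: 12.78
ee_pos: [0.4303, 0.0056, 0.0339]
eef_rot: [1.0, -0.0, 0.0, 0.0]
ft_force: [0.4, -0.1, -0.3]
width: 0.0452
grip_force: 0.0
```

```bash
python3 -m crank '[[[0,0,0],0],[[0,0,0],0],[[0,0,-0.5],0],[[0,0,-0.9],0],[[0,0,-1],0],[[0,0,-0.9],0],[[0,0,-0.4],0],[[0.2,-0.4,0],0],[[0.4,-0.8,0],0],[[0.5,-1,0],0],[[0.5,-1,0],0]]' && python3 -m crank '[[[0.5,-1,0],0],[[0.5,-1,0],0],[[0.5,-1,0],0],[[0.5,-1,0],0],[[0.5,-1,0],0],[[0.5,-0.8,0],0],[[0.3,-0.6,0],0],[[0.04,-0.17,0],0],[[0,0,0],0]]'
```

```text
time: 14.15
ee_pos: [0.4783, 0.1033, 0.1436]
eef_rot: [1.0, -0.0, -0.001, -0.0]
ft_force: [0.6, -0.5, -0.6]
width: 0.0415
grip_force: 20.0
time: 15.28
ee_pos: [0.578, 0.299, 0.1438]
eef_rot: [1.0, -0.0, -0.001, 0.0]
ft_force: [-0.5, -0.1, -1.6]
width: 0.0419
grip_force: 20.0
```

```bash
python3 -m crank '[[[0,0,0.5],0],[[0,0,0.8],0],[[0,0,0.8],0],[[0,0,0.6],0],[[0,0,0.4],0],[[0,0,0.16],0],[[0,0,0],0]]' && python3 -m crank '[[[0,0,0.03],0],[[0,0,0.03],0],[[0,0,0],0]]'
```

```text
time: 16.15
ee_pos: [0.5789, 0.2986, 0.0472]
eef_rot: [1.0, -0.0, 0.0, -0.0]
ft_force: [0.2, 0.2, -1.1]
width: 0.0417
grip_force: 20.0
time: 16.52
ee_pos: [0.5789, 0.2986, 0.0454]
eef_rot: [1.0, -0.0, 0.0, 0.0]
ft_force: [0.3, -0.4, -1.7]
width: 0.0416
grip_force: 20.0
```

```bash
python3 -m crank '[[[0,0,0.04],0],[[0,0,0.03],0],[[0,0,0],0]]'; python3 -m crank '[[[0,0,0.03],0],[[0,0,0],0]]'; python3 -m crank '[[[0,0,0.03],0],[[0,0,0],0]]'
```

```text
time: 16.9
ee_pos: [0.5787, 0.2985, 0.043]
eef_rot: [1.0, -0.001, -0.0, 0.0]
ft_force: [-0.3, -0.6, -1.5]
width: 0.042
grip_force: 20.0
time: 17.15
ee_pos: [0.5787, 0.2985, 0.0421]
eef_rot: [1.0, -0.0, -0.0, 0.0]
ft_force: [0.3, -0.4, -1.3]
width: 0.0416
grip_force: 20.0
time: 17.4
ee_pos: [0.5789, 0.2986, 0.042]
eef_rot: [1.0, -0.001, 0.0, 0.0]
ft_force: [-2.7, -1.8, 5.7]
width: 0.0414
grip_force: 20.0
```

```bash
python3 -m crank '[[[0,0,0],0],[[0,0,0],0],[[0,0,0],0],[[0,0,0],0]]' 1;  python3 -m crank '[[[0,0,-0.5],0],[[0,0,-1],0],[[0,0,-1],0],[[0,0,-0.7],0],[[-0.5,0.5,0],0],[[-0.9,1,0],0],[[-0.9,1,0],0],[[-0.9,1,0],0],[[-0.9,1,0],0],[[-0.6,0.7,0],0],[[-0.2,0.23,0],0],[[0,0,0],0]]'
```

```text
time: 17.9
ee_pos: [0.5788, 0.2985, 0.0413]
eef_rot: [1.0, -0.0, -0.0, 0.0]
ft_force: [0.3, 0.1, 0.5]
width: 0.0737
grip_force: 0.0
time: 19.4
ee_pos: [0.432, 0.1359, 0.1378]
eef_rot: [1.0, -0.001, 0.001, 0.0]
ft_force: [0.4, 1.1, 0.3]
width: 0.0872
grip_force: 0.0
```

```bash
python3 -m crank '[[[0,0,0.8],0],[[0,0,0.9],0],[[0,0,0.8],0],[[0,0,0.6],0],[[0,0,0.35],0],[[0,0,0],0]]' && python3 -m crank '[[[0,0,0],0],[[0,0,0],0],[[0,0,0],0],[[0,0,0],0],[[0,0,0],0],[[0,0,0],0],[[0,0,0],0]]' 0.3 20
```

```text
time: 20.15
ee_pos: [0.4315, 0.1361, 0.0335]
eef_rot: [1.0, -0.0, -0.0, -0.0]
ft_force: [-0.3, 0.2, 1.0]
width: 0.087
grip_force: 0.0
time: 21.02
ee_pos: [0.4316, 0.1358, 0.0339]
eef_rot: [1.0, -0.0, 0.0, 0.0]
ft_force: [0.3, -0.5, 1.4]
width: 0.0421
grip_force: 20.0
```

```bash
python3 -m crank '[[[0,0,-0.5],0],[[0,0,-0.9],0],[[0,0,-1],0],[[0,0,-0.9],0],[[0,0,-0.4],0],[[0,0.4,0],0],[[0,0.8,0],0],[[0,1,0],0],[[0,1,0],0],[[0,1,0],0],[[0,1,0],0],[[0,1,0],0]]' && python3 -m crank '[[[0.1,1,0],0],[[0.1,1,0],0],[[0.1,1,0],0],[[0.1,1,0],0],[[0.06,1,0],0],[[0,1,0],0],[[0,0.9,0],0],[[0,0.6,0],0],[[0,0.3,0],0],[[0,0.16,0],0],[[0,0,0],0],[[0,0,0],0]]'
```

```text
time: 22.52
ee_pos: [0.4303, -0.0519, 0.1436]
eef_rot: [1.0, -0.001, -0.001, -0.0]
ft_force: [0.2, -0.0, -0.8]
width: 0.042
grip_force: 20.0
time: 24.02
ee_pos: [0.4452, -0.2883, 0.1449]
eef_rot: [1.0, 0.0, 0.0, -0.0]
ft_force: [0.1, 0.4, -0.7]
width: 0.0415
grip_force: 20.0
```

```bash
python3 -m crank '[[[0,0,0.5],0],[[0,0,0.8],0],[[0,0,0.8],0],[[0,0,0.6],0],[[0,0,0.4],0],[[0,0,0.2],0],[[0,0,0],0],[[0,0,0],0]]' && python3 -m crank '[[[0,0,0.03],0],[[0,0,0.03],0],[[0,0,0],0]]'
```

```text
time: 25.02
ee_pos: [0.4454, -0.2892, 0.0465]
eef_rot: [1.0, -0.001, 0.0, 0.0]
ft_force: [0.8, 0.5, 0.3]
width: 0.0415
grip_force: 20.0
time: 25.4
ee_pos: [0.445, -0.289, 0.0441]
eef_rot: [1.0, -0.0, 0.0, 0.0]
ft_force: [0.3, 0.7, -0.6]
width: 0.0418
grip_force: 20.0
```

```bash
python3 -m crank '[[[0,0,0.03],0],[[0,0,0.02],0],[[0,0,0],0]]'; python3 -m crank '[[[0,0,0.03],0],[[0,0,0],0]]'; python3 -m crank '[[[0,0,0.03],0],[[0,0,0],0]]'
```

```text
time: 25.78
ee_pos: [0.445, -0.289, 0.0425]
eef_rot: [1.0, -0.0, -0.0, -0.0]
ft_force: [0.6, 0.5, -1.4]
width: 0.0413
grip_force: 20.0
time: 26.02
ee_pos: [0.4451, -0.2891, 0.0419]
eef_rot: [1.0, -0.001, 0.0, 0.0]
ft_force: [-1.0, -0.1, 2.5]
width: 0.0413
grip_force: 20.0
time: 26.28
ee_pos: [0.4452, -0.2891, 0.0418]
eef_rot: [1.0, -0.001, 0.0, 0.0]
ft_force: [-4.6, 3.7, 13.2]
width: 0.0418
grip_force: 20.0
```

```bash
python3 -m crank '[[[0,0,0],0],[[0,0,0],0],[[0,0,0],0],[[0,0,0],0]]' 1;  python3 -m crank '[[[0,0,-0.5],0],[[0,0,-1],0],[[0,0,-1],0],[[0,0,-0.7],0],[[0.2,-0.5,0],0],[[0.4,-0.9,0],0],[[0.4,-1,0],0],[[0.4,-1,0],0],[[0.4,-1,0],0],[[0.4,-1,0],0],[[0.4,-1,0],0],[[0.4,-1,0],0]]'; python3 -m crank '[[[0.4,-1,0],0],[[0.4,-1,0],0],[[0.4,-1,0],0],[[0.4,-1,0],0],[[0.1,-1,0],0],[[0,-1,0],0],[[0,-0.9,0],0],[[0,-0.5,0],0],[[0,-0.1,0],0],[[0,0,0],0],[[0,0,0],0]]'
```

```text
time: 26.78
ee_pos: [0.445, -0.289, 0.0406]
eef_rot: [1.0, -0.0, -0.0, -0.0]
ft_force: [-0.1, 1.1, -0.2]
width: 0.0734
grip_force: 0.0
time: 28.28
ee_pos: [0.5351, -0.0649, 0.1363]
eef_rot: [1.0, -0.0, -0.0, -0.0]
ft_force: [-0.5, -0.8, 0.0]
width: 0.0867
grip_force: 0.0
time: 29.65
ee_pos: [0.5867, 0.1566, 0.1367]
eef_rot: [1.0, -0.001, 0.0, 0.0]
ft_force: [0.6, -0.3, -0.2]
width: 0.0869
grip_force: 0.0
```

```bash
python3 -m crank '[[[0,0,0.8],0],[[0,0,0.9],0],[[0,0,0.8],0],[[0,0,0.6],0],[[0,0,0.33],0],[[0,0,0],0]]' && python3 -m crank '[[[0,0,0],0],[[0,0,0],0],[[0,0,0],0],[[0,0,0],0],[[0,0,0],0],[[0,0,0],0],[[0,0,0],0]]' 0.3 20
```

```text
time: 30.4
ee_pos: [0.5864, 0.1576, 0.0336]
eef_rot: [1.0, -0.001, -0.0, 0.0]
ft_force: [0.4, 0.6, -0.1]
width: 0.0873
grip_force: 0.0
time: 31.28
ee_pos: [0.5864, 0.1578, 0.0338]
eef_rot: [1.0, -0.001, 0.0, 0.0]
ft_force: [-1.0, 0.2, 0.9]
width: 0.0415
grip_force: 20.0
```

```bash
python3 -m crank '[[[0,0,-0.5],0],[[0,0,-1],0],[[0,0,-1],0],[[0,0,-1],0],[[0,0,-0.7],0],[[0,0,0],0],[[0.05,0.4,0],0],[[0.1,0.8,0],0],[[0.1,1,0],0],[[0.1,1,0],0],[[0,1,0],0],[[0,1,0],0]]' && python3 -m crank '[[[0,1,0],0],[[0,1,0],0],[[0,1,0],0],[[0,1,0],0],[[0,0.7,0],0],[[0,0.3,0],0],[[0,0,0],0],[[0,0,0],0]]'
```

```text
time: 32.78
ee_pos: [0.596, -0.0003, 0.1585]
eef_rot: [1.0, -0.001, -0.001, 0.0]
ft_force: [-0.3, -0.4, -0.6]
width: 0.0419
grip_force: 20.0
time: 33.78
ee_pos: [0.5968, -0.1466, 0.1598]
eef_rot: [1.0, 0.0, 0.0, -0.0]
ft_force: [0.6, -0.1, -1.7]
width: 0.0414
grip_force: 20.0
```

```bash
python3 -m crank '[[[0,0.05,0.5],0],[[0,0,0.8],0],[[0,0,0.8],0],[[0,0,0.8],0],[[0,0,0.5],0],[[0,0,0.3],0],[[0,0,0.08],0],[[0,0,0],0],[[0,0,0],0]]' && python3 -m crank '[[[0,0,0.03],0],[[0,0,0.03],0],[[0,0,0],0]]'
```

```text
time: 34.9
ee_pos: [0.5971, -0.1498, 0.0472]
eef_rot: [1.0, -0.0, 0.001, 0.0]
ft_force: [0.5, 0.4, -0.9]
width: 0.0416
grip_force: 20.0
time: 35.28
ee_pos: [0.5966, -0.1497, 0.0446]
eef_rot: [1.0, -0.001, -0.0, 0.0]
ft_force: [0.1, -0.2, -2.0]
width: 0.0418
grip_force: 20.0
```

```bash
python3 -m crank '[[[0,-0.04,0.03],0],[[0,0,0.03],0],[[0,0,0],0]]'; python3 -m crank '[[[0,0,0.02],0],[[0,0,0],0]]'; python3 -m crank '[[[0,0,0.03],0],[[0,0,0],0]]'
```

```text
time: 35.65
ee_pos: [0.5965, -0.1485, 0.0427]
eef_rot: [1.0, -0.001, -0.0, 0.0]
ft_force: [0.1, -0.2, 0.3]
width: 0.0413
grip_force: 20.0
time: 35.9
ee_pos: [0.5966, -0.1485, 0.0422]
eef_rot: [1.0, -0.0, -0.0, 0.0]
ft_force: [-0.9, -0.1, -0.3]
width: 0.0417
grip_force: 20.0
time: 36.15
ee_pos: [0.5968, -0.1485, 0.0419]
eef_rot: [1.0, -0.001, 0.0, 0.0]
ft_force: [-1.1, 0.2, 3.3]
width: 0.0418
grip_force: 20.0
```

```bash
python3 -m crank '[[[0,0,0],0],[[0,0,0],0],[[0,0,0],0],[[0,0,0],0],[[0,0,0],0]]' 1;  python3 -m crank '[[[0,0,-0.5],0],[[0,0,-1],0],[[0,0,-1],0],[[0,0,-1],0],[[0,0,-1],0],[[-0.5,0.5,0],0],[[-0.6,1,0],0],[[-0.6,1,0],0],[[-0.6,1,0],0],[[-0.6,1,0],0],[[-0.6,1,0],0],[[-0.6,1,0],0]]'; python3 -m crank '[[[-0.6,1,0],0],[[-0.6,1,0],0],[[-0.6,1,0],0],[[-0.6,1,0],0],[[0,1,0],0],[[0,1,0],0],[[0,0,0],0],[[0,0,0],0]]'
python3 - <<'E'
from h import *
t=vision.camera("top");s=vision.camera("scene")
cv2.imwrite("pics/e.png",np.hstack([t[130:310,120:440],s[170:350,210:530]])[:,:,::-1])
# jars in wells: white-topped lids at z~.080; predicted lid pixels vs hue blobs
for c,w in {"red":(.5905,.0017),"yellow":(.5784,.2985),"blue":(.4453,-.289),"green":(.597,-.1483)}.items():
    for n,im in(("top",t),("scene",s)):
        f,cx,cy,T=mod(n);p=T@np.array([*w,.088,1]);uv=(int(f*p[0]/p[2]+cx),int(f*p[1]/p[2]+cy));print(c,n,uv)
E
```

```text
time: 36.78
ee_pos: [0.5966, -0.1485, 0.0413]
eef_rot: [1.0, -0.001, 0.0, 0.0]
ft_force: [-0.1, 0.3, -0.2]
width: 0.0824
grip_force: 0.0
time: 38.28
ee_pos: [0.4717, -0.3447, 0.1763]
eef_rot: [1.0, -0.001, -0.0, 0.0]
ft_force: [0.8, -0.7, 1.0]
width: 0.0867
grip_force: 0.0
time: 39.28
ee_pos: [0.4009, -0.5225, 0.1761]
eef_rot: [1.0, -0.0, -0.0, -0.0]
ft_force: [0.3, 0.6, -0.4]
width: 0.0869
grip_force: 0.0
red top (285, 165)
red scene (374, 276)
yellow top (151, 150)
yellow scene (506, 270)
blue top (408, 250)
blue scene (248, 228)
green top (353, 173)
green scene (306, 280)
```

View pics/e.png

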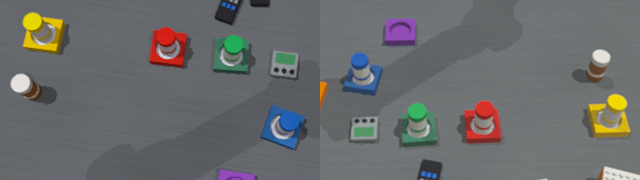

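All four jars stand upright in the wells of their own colour. In the top crop the lids are at red (166,36), yellow (32,21), blue (289,120) and green (234,45), within about 2 px of the predicted positions. The blank hasn't moved.

```bash
python3 -c "
from bench import r
print(r.close_job())"
```

```text
the job is handed in; nothing more can be done
None
```

All four colour-lidded jars stand upright in the wells of their own colour, the blank jar and look-alike blocks were left alone, and the job was handed in at about 39 s of the 112 s allowed.

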